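Draw the stop rod to its groove and hold it

ROBOT

A 7-joint arm with a two-finger parallel gripper is mounted at the origin on a cart in front of the work surface, level with it; the furniture and walls round the work are solid. World frame = base frame: x ahead of the robot, y to its left, z up, the work surface at z = 0. Lengths are in m, angles in rad, forces in N, time in s.
With the tool pointing down it reaches from about 0.4 to 0.85 m from the base axis. Payload 10.4 kg.
Tool frame: the origin (TCP) lies on the centre line of the jaws, within the pads' length; the fingertips stand 22 mm ahead of it and the grasp point (between the pads) lies 3 mm ahead of it; z points along the fingers, y is the line along which they close (so a half turn about z gives the same grasp; the last joint's range is limited). The gripper opens to 87 mm and grips with 3 to 60 N. Pads are 19 mm wide; open, the fingers measure 117 mm over their backs; the gripper's body (75 mm by 190 mm) begins 51 mm behind the grasp point.
Start: joints at [-1.192, 0.332, -0.065, 1.46, 0.022, 1.35, -0.088], TCP at [0.244, 0.575, 0.245] pointing down, gripper open.
Joint ranges: [-2.6, 2.6], [-0.5, 2.12], [-1.47, 1.34], [0.16, 2.42], [-1.27, 4.41], [0.06, 2.06], [-2.6, 2.6]. Speed limits (rad/s): [2.22, 2.22, 2.79, 2.79, 3.14, 3.14, 3.14].

INTERFACE

Orientations are given as a unit quaternion [x, y, z, w].
In Python, from bench import r gives the robot as it stands.
- The arm moves only by the tool jog_arm, called after ">>>" by a JSON object that holds its "name" and its "arguments". Schema: {"type":"object","properties":{"steps":{"type":"array","items":{"type":"array","items":{"type":"number"},"minItems":5,"maxItems":5},"minItems":1,"maxItems":12},"grip_force":{"type":"number"},"only":{"type":"string"},"quiet":{"type":"boolean"},"lines":{"type":"string"}},"required":["steps"],"additionalProperties":false}. steps is a list of rows, 1 to 12 of them, each of 5 numbers: dx, dy, dz in units of 5 mm, then a turn about the tool's z in units of 0.25 rad, then the finger opening in m; each row is the pose to reach, as a shift and turn from the pose commanded when the call began, along the tool's axes at that moment; what a row does not reach only later rows make up. A row lasts 1/10 s, in which the tool goes at most 0.05 m and 0.15 rad, less where a joint would pass 70% of its speed; a pose out of reach is approached as far as the arm can. The fingers move at their own pace and stop on an object; grip_force is the grip in N (left out, the last holds). Time passes only in rows, so rows that do not move let the fingers close. The tool returns the time, the measured TCP pose, the force, the opening and the grip force at its end. only (a regular expression) keeps the lines of the reply that match it, lines (a string "A,B") keeps lines A to B, and quiet returns only ok. Input that does not fit is refused with a message, and nothing moves.
- r.read_state(): the state, without advancing time (a new reading comes with each control period).
- r.camera(name): name is "scene" or "top" or "wrist"; returns a dict with "img" (400x640x3 uint8, red, green, blue), "fx", "fy", "cx", "cy" (pixels), "pose" (4x4, takes a point from camera to world coordinates). Camera axes: x right, y down, z forward; pixel columns grow to the right and rows downward; lengths in m; the calibration is good to about 2 mm. A picture is of the moment at which its call begins. There is no depth.
- r.close_job(): hands the job in; it is judged then, once.
The state is a dict: "time": time; "joint_positions": joint angles; "joint_vel": joint speeds; "joint_torque": joint torques, N m; "ee_pos": TCP position; "eef_rot": TCP orientation; "ft_force": force on the tool from outside, world axes, zero at the start; "torque": the same for the moment, N m; "width": finger opening in m; "grip_force": force on a finger pad.
Only numpy, scipy, OpenCV 4.12 (cv2) and the standard library are available. Lean on these libraries where they do the work, as an engineer would, in place of code of your own. Each camera call takes 0.05 s, during which the arm holds its last target. There are 200 camera calls.

TASK

The slanted tray-stop block on the table has two stop rods standing in snug bores. Draw the rod with the square head gently out of its bore, straight along the bore so that it does not bind, until the groove turned round its shank comes level with the block's top face (about 45 mm of travel, not well past it), and hold it still there for a second or more so that a colleague can tighten the lock screw: finish while still holding it. Leave the round-headed rod down in its bore and do not disturb the other things on the table.

Things in the scene. Friction and masses are not known exactly. Their poses are not given: they have to be found in the camera images.
- block: Fixed grey block, 44 x 150 x 90 mm (own x, y, z), on a low dark base plate 130 x 190 mm. It leans 0.44 rad from upright toward the stand's front, which faces the robot to within 0.5 rad. Origin: centre of its top face, 96 mm above the table. Own z: along the bores, outward from the top face; own y: its length. Black lock screws on its rear are not to be used.
- bore_1 (a point): Mouth of one bore, in the block's top face, at own (0, 45, 0) mm of the block; axes as the block's. Bore 17 mm in diameter, 85 mm deep along the block's own z.
- bore_2 (a point): Mouth of the other bore, the same, at own (0, -45, 0) mm of the block. Which rod stands in which bore varies.
- square_rod: Loose steel rod, 16 mm in diameter, origin at the centre of its foot, own +z along it to its head: a square block 22 x 22 x 30 mm tall, 110 to 140 mm above the foot, flats along own x and y. Starts fully down in a bore, flats parallel to the block's sides, 25 mm of shank bare below the head. Slides and turns freely, 0.5 mm play all round, 0.1 to 0.2 kg; falls back if let go.
- square_rod_groove (a point): On the square-headed rod's axis at the middle of its 6 mm wide groove, 40 mm above the foot: at the start 45 mm below the block's top face, hidden in the bore. To be brought level with the face (own z = 0 of the block).
- square_rod_head (a point): Centre of the square head, 125 mm above the rod's foot: the place to grip, across two flats. At the start 40 mm above the block's top face along the bore.
- round_rod: The other rod, same shank and groove, origin at the centre of its foot, own +z along it to its head: a round mushroom knob 36 mm across, 30 mm tall. Fully down in the other bore, 90 mm beside the square-headed rod; it stays there.
- glue_stick: Loose glue stick, 28 mm in diameter, 99 mm tall, standing beside the stand; origin at the centre of its underside. Bystander.
- tally_counter: Loose round hand counter, 52 x 50 x 26 mm, before the stand; origin under its middle. Bystander.
- label_roll: Loose roll of labels, 90 mm in diameter, 42 mm tall, lying behind the stand; origin under its middle. Bystander.
- box_cutter: Loose box cutter, 168 x 21 x 18 mm, lying beside the stand; origin under its middle. Bystander.

How it is judged:
By the outcome, as a careful person would: the job done as asked, in the order asked, and still so for the second after the job is handed in, while the arm keeps its last pose, push and grip.
It also fails if it takes over 32 s, if anything falls off the work surface, if the arm or the gripper's body presses on something with over 40 N, if the wrist force passes 120 N, or if a joint passes its speed limit or range.

## Working session

There is one attempt and no reset: what is moved stays moved. The work goes in short steps, Python scripts to look and compute and a tool call to move; the robot and the scene stay as the last step left them, time stands still between calls to the robot, and variables do not carry over. Pictures are saved under pics/ and viewed, at most 10 in all, crops included, and the job is handed in when it is done.

```bash
ls; mkdir -p pics
```

Run:
```python
from bench import r
import cv2,numpy as np
for n in ["scene","top"]:
    c=r.camera(n); cv2.imwrite(f"pics/{n}0.png",c["img"][:,:,::-1]); print(n,c["fx"],c["fy"],c["cx"],c["cy"],np.round(c["pose"],4).tolist())
s=r.read_state(); print(s["time"],s["ee_pos"],s["eef_rot"],s["width"])
```

```text
bench.py
pics
scene 372.2248671627686 372.2248671627686 316.76790205695784 200.37026058874275 [[0.8956, -0.2226, 0.3851, 0.2942], [-0.4447, -0.4278, 0.7869, -0.6176], [-0.0105, -0.876, -0.4822, 0.5182], [0.0, 0.0, 0.0, 1.0]]
top 484.9719512360992 484.9719512360992 317.2207104428622 205.15269038990635 [[-0.0337, -0.9724, 0.2307, 0.3967], [-0.9994, 0.0316, -0.0125, 0.075], [0.0049, -0.231, -0.9729, 1.1044], [0.0, 0.0, 0.0, 1.0]]
0.1 [0.24431535 0.57494175 0.24385862] [ 1.99536967e-01  9.79890110e-01 -6.01855208e-04 -8.96467958e-05] 0.08714885126537861
```
View pics/scene0.png

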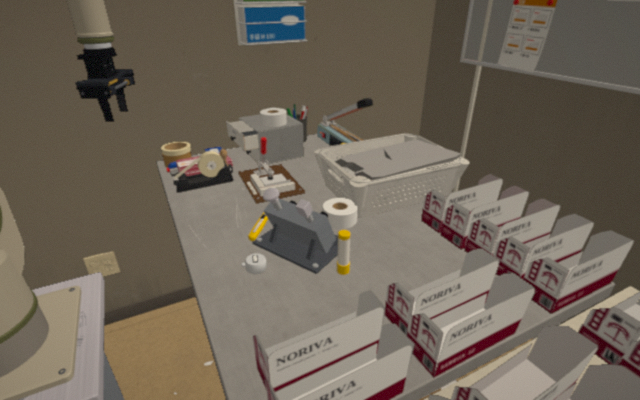

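View pics/top0.png

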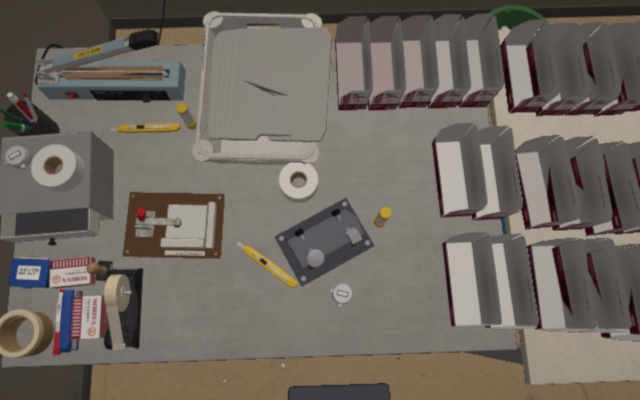

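The stand sits at about (325,242) in the top view. The round knob is at about (315,258) and the square head at about (353,236). In the scene view the stand is at about (298,230). Next I'll enlarge both.

Run:
```python
import cv2,numpy as np
a=cv2.imread("pics/top0.png")[190:295,265:395]; b=cv2.imread("pics/scene0.png")[185:280,240:360]
a=cv2.resize(a,None,fx=6,fy=6,interpolation=cv2.INTER_CUBIC)[:600]; cv2.imwrite("pics/topc.png",cv2.convertScaleAbs(a,alpha=1.5))
b=cv2.resize(b,None,fx=6,fy=6,interpolation=cv2.INTER_CUBIC); cv2.imwrite("pics/scenec.png",cv2.convertScaleAbs(b,alpha=1.5))
```

View pics/topc.png

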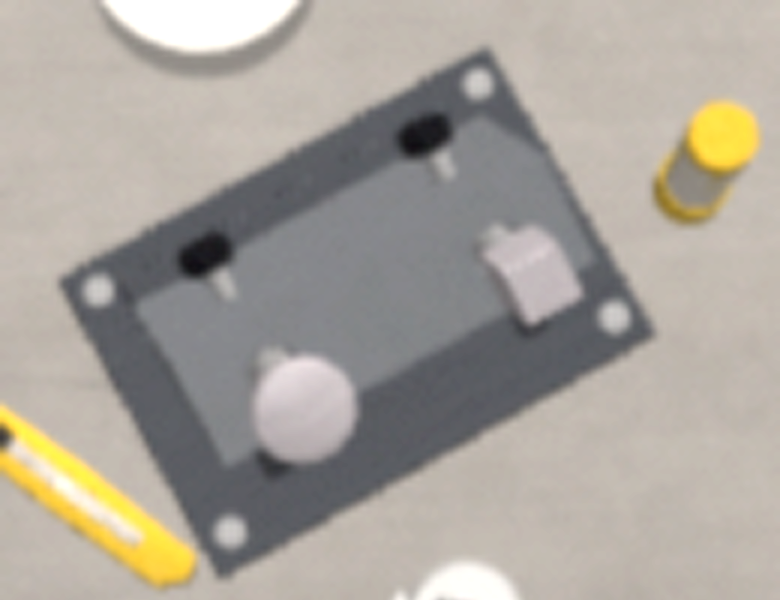

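View pics/scenec.png

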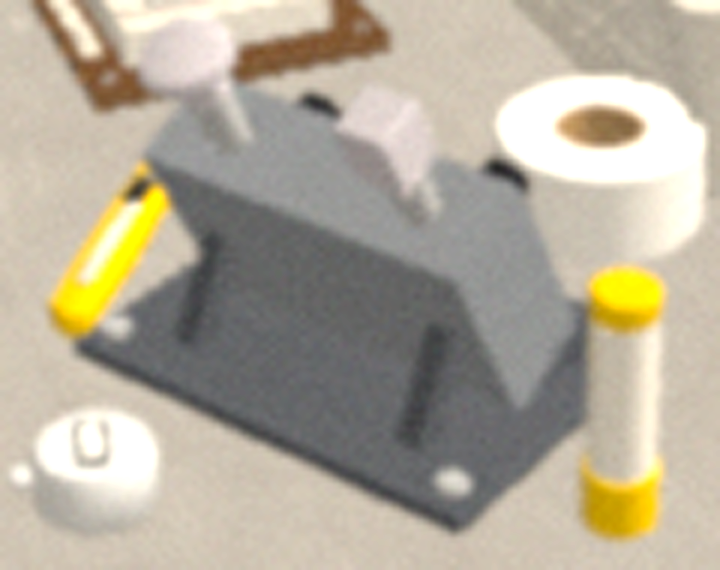

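In both crops the head with flats is on the right (about (532,275) in the top crop, (385,130) in the scene crop) and the knob is on the left. The plate corners in the top crop are (62,282), (488,48), (654,330) and (222,578). The front edge of the block's top face runs from (228,466) to (590,262).

Create h.py:
```python
import cv2,numpy as np
from scipy.spatial.transform import Rotation as R
CAL={"scene":(372.2249,316.7679,200.3703,np.array([[0.8956,-0.2226,0.3851,0.2942],[-0.4447,-0.4278,0.7869,-0.6176],[-0.0105,-0.876,-0.4822,0.5182]])),
"top":(484.972,317.2207,205.1527,np.array([[-0.0337,-0.9724,0.2307,0.3967],[-0.9994,0.0316,-0.0125,0.075],[0.0049,-0.231,-0.9729,1.1044]]))}
def ray(n,p):
    f,cx,cy,P=CAL[n]; d=P[:,:3]@[(p[0]-cx)/f,(p[1]-cy)/f,1]; return P[:,3],d/np.linalg.norm(d)
def onz(n,p,z):
    o,d=ray(n,p); return o+d*(z-o[2])/d[2]
def proj(n,X):
    f,cx,cy,P=CAL[n]; q=P[:,:3].T@(np.array(X)-P[:,3]); return np.array([cx+f*q[0]/q[2],cy+f*q[1]/q[2]])
def tri(p1,p2):
    A=0;b=0;rs=[ray("top",p1),ray("scene",p2)]
    for o,d in rs: M=np.eye(3)-np.outer(d,d);A=A+M;b=b+M@o
    X=np.linalg.solve(A,b); return X,[np.linalg.norm((np.eye(3)-np.outer(d,d))@(X-o)) for o,d in rs]
```

Run:
```python
from h import *
np.set_printoptions(precision=4,suppress=True)
un=lambda p,o:np.array([(p[0]+.5)/6-.5+o[0],(p[1]+.5)/6-.5+o[1]])
T=(265,190)
c=[onz("top",un(p,T),0.008) for p in [(62,282),(488,48),(654,330),(222,578)]]
e=lambda a,b:(c[b]-c[a])[:2]
for a,b in [(0,1),(3,2),(3,0),(2,1)]: v=e(a,b); print(np.linalg.norm(v),np.degrees(np.arctan2(v[1],v[0])))
print("plate centre",np.mean(c,0))
f=[onz("top",un(p,T),.0866) for p in [(228,466),(590,262)]]; v=f[0]-f[1]; print("front edge",f,np.linalg.norm(v),np.degrees(np.arctan2(v[1],v[0])))
cen={}
for n,off,(r0,r1,c0,c1) in [("top",0,(190,295,265,375)),("scene",0,(185,235,255,330))]:
    im=cv2.GaussianBlur(cv2.imread(f"pics/{n}0.png"),(3,3),0).astype(int)[r0:r1,c0:c1]
    B,G,Rr=im[...,0],im[...,1],im[...,2]
    m=((Rr-G>4)&(B-G>-3)&(Rr>75)).astype(np.uint8)
    k,l,s,ce=cv2.connectedComponentsWithStats(m)
    cs=sorted([(s[i,4],ce[i]+[c0,r0],s[i,:4]) for i in range(1,k)],key=lambda t:-t[0])[:3]; print(n,cs)
    cv2.imwrite(f"pics/m_{n}.png",m*255)
```

```text
0.18790736211384643 -62.534841250547736
0.18823718458331978 -62.229722309863114
0.12753993432003147 27.06678000225232
0.1265356685271629 27.211756776980707
plate centre [0.5728 0.0478 0.008 ]
front edge [array([0.5055, 0.097 , 0.0866]), array([ 0.5734, -0.0332,  0.0866])] 0.14691357313757647 117.53214439353567
top [(np.int32(216), array([315.0556, 257.4074]), array([42, 59, 17, 17], dtype=int32)), (np.int32(133), array([353.4586, 235.1654]), array([81, 39, 15, 14], dtype=int32)), (np.int32(1), array([293., 225.]), array([28, 35,  1,  1], dtype=int32))]
scene [(np.int32(41), array([301.6585, 211.5854]), array([42, 23, 10, 10], dtype=int32)), (np.int32(22), array([271.9545, 198.8182]), array([13, 11,  8,  6], dtype=int32)), (np.int32(4), array([308.5, 207. ]), array([53, 21,  2,  3], dtype=int32))]
```

Run:
```python
from h import *
np.set_printoptions(precision=4,suppress=True)
y=np.radians(27.35); fr=-np.array([np.cos(y),np.sin(y),0]); up=np.array([0,0,1.])
az=fr*np.sin(.44)+up*np.cos(.44); L=np.cross(up,-fr); ax=np.cross(L,az)
s=onz("top",(353.46,235.17),.1322); k=onz("top",(315.06,257.41),.1322)
print("sq",s,"round",k,"sep",np.linalg.norm(k-s),"dir",np.degrees(np.arctan2(*(k-s)[1::-1])))
un=lambda p,o:np.array([(p[0]+.5)/6-.5+o[0],(p[1]+.5)/6-.5+o[1]])
X,e=tri((353.46,235.17),un((385,138),(240,185))); print("tri",X,e)
# block from the two heads and from front edge
b1=(s+k)/2-.04*az; 
f=(np.array([.5055,.097,.0866])+[.5734,-.0332,.0866])/2; f_=f-fr*np.cos(.44)*.022; print("block o from heads",b1,"from edge",f_)
a=cv2.resize(cv2.imread("pics/scene0.png")[185:280,240:360],None,fx=6,fy=6,interpolation=cv2.INTER_CUBIC)
t=cv2.resize(cv2.imread("pics/top0.png")[190:290,265:395],None,fx=6,fy=6,interpolation=cv2.INTER_CUBIC)
for h,c in [(s,(0,0,255))]:
  P=[h+ax*i*.011+L*j*.011+az*q*.015 for i in(-1,1) for j in (-1,1) for q in(-1,1)]
  O=h-.04*az+.045*L
  P+=[O+ax*i*.022+L*j*.075 for i in(-1,1) for j in(-1,1)]
  for img,n,o in [(a,"scene",(240,185)),(t,"top",(265,190))]:
    for p in P:
      q=(proj(n,p)-o+.5)*6-.5; cv2.circle(img,tuple(int(v) for v in q),4,c,1)
cv2.imwrite("pics/ov.png",cv2.convertScaleAbs(np.hstack([cv2.resize(a,(400,317)),cv2.resize(t,(400,308))[:308] if 0 else cv2.resize(t,(400,317))]),alpha=1.5))
# desired tool: z=-az ; options y along L or ax
q=R.from_quat([.199537,.979890,-.000602,-.00009]).as_matrix(); print("tool now",q)
```

```text
sq [ 0.5622 -0.009   0.1322] round [0.5195 0.0705 0.1322] sep 0.09017166177570535 dir 118.24244278510655
tri [ 0.5618 -0.0087  0.1358] [np.float64(0.00026081543376821293), np.float64(0.00026081543376826053)]
block o from heads [0.556  0.0386 0.096 ] from edge [0.5571 0.041  0.0866]
tool now [[-0.9204  0.391  -0.0004]
 [ 0.391   0.9204 -0.0011]
 [-0.0001 -0.0012 -1.    ]]
```

View pics/ov.png

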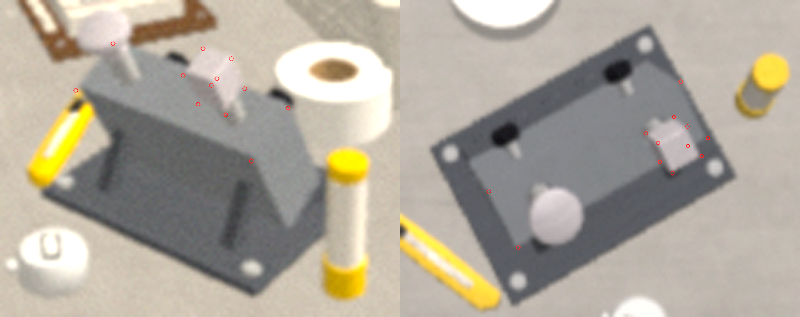

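Jogging keeps the tool vertical, so I'll close along the block's length, where those two flats are vertical planes. That means a turn of about -0.88 rad. The target is the head at (0.562, -0.009, 0.132), with a stop above it first.

The manual's scale: shifts go in units of 5 mm and turns go in units of 0.25 rad. Converting my numbers, -0.46 m is -92, -0.43 m is -86, -0.88 rad is -3.52.

>>> {"name": "jog_arm", "arguments": {"steps": [[-6,-4,-2,-0.4,0.087],[-14,-11,-4,-0.8,0.087],[-22,-18,-6,-1.2,0.087],[-30,-24,-8,-1.6,0.087],[-38,-30,-8,-2,0.087],[-46,-36,-8,-2.4,0.087],[-54,-42,-8,-2.8,0.087],[-62,-48,-8,-3.2,0.087],[-70,-55,-8,-3.52,0.087],[-78,-62,-8,-3.52,0.087],[-86,-68,-8,-3.52,0.087],[-92,-73,-8,-3.52,0.087]]}}

```text
time: 1.3
ee_pos: [0.5235, 0.0613, 0.2845]
eef_rot: [-0.237, 0.972, 0.0, 0.0]
ft_force: [0.9, -0.4, 0.2]
width: 0.087
grip_force: 0.0
```

To row units: -0.08 m is -16, 0.07 m is 14.

>>> {"name": "jog_arm", "arguments": {"steps": [[0,-6,2,0,0.087],[-0.4,-12,5,0,0.087],[-0.4,-16,8,0,0.087],[-0.4,-16,12,0,0.087],[-0.4,-16,14,0,0.087],[-0.4,-16,14,0,0.087],[-0.4,-16,14,0,0.087]], "grip_force": 25}}

```text
time: 2.0
ee_pos: [0.5617, -0.0062, 0.2151]
eef_rot: [-0.237, 0.971, 0.0, 0.0]
ft_force: [0.2, -0.8, 0.8]
width: 0.0872
grip_force: 0.0
```

Run:
```python
from bench import r
import cv2,numpy as np
c=r.camera("wrist"); cv2.imwrite("pics/w1.png",cv2.convertScaleAbs(c["img"][:,:,::-1],alpha=1.3)); print(c["fx"],c["cx"],c["cy"],np.round(c["pose"],4).tolist())
s=r.read_state(); print(s["time"],s["ee_pos"],s["eef_rot"])
```

```text
356.5513659247554 322.4174193665223 196.75539610512715 [[-0.4607, 0.855, 0.2381, 0.498], [0.8876, 0.444, 0.1227, -0.0404], [-0.0008, 0.2679, -0.9634, 0.3559], [0.0, 0.0, 0.0, 1.0]]
2.05 [ 0.56194819 -0.00629046  0.21548407] [-2.37281605e-01  9.71440718e-01  7.54751094e-05  6.03915596e-04]
```

View pics/w1.png

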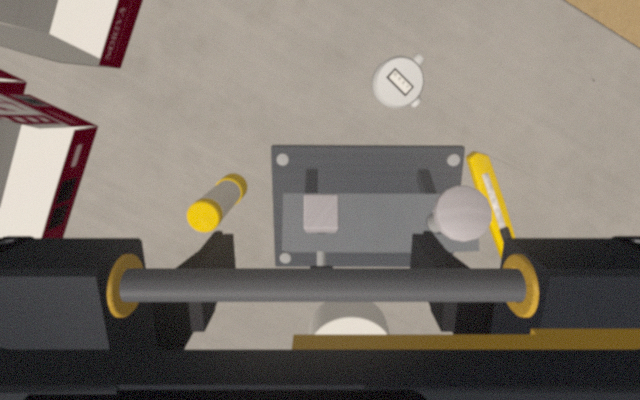

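In the wrist view the head's top face spans about columns 304–338 and rows 195–232. The plate edges are parallel to the image rows, so the yaw is right. Next I'll measure the head.

Run:
```python
from h import *
CAL["wrist"]=(356.551,322.417,196.755,np.array([[-.4607,.855,.2381,.498],[.8876,.444,.1227,-.0404],[-.0008,.2679,-.9634,.3559]]))
im=cv2.GaussianBlur(cv2.imread("pics/w1.png"),(3,3),0).astype(int)
m=((im[...,2]-im[...,1]>5)&(im[...,2]>120)&(im[...,0]-im[...,1]>-4)).astype(np.uint8)[180:245,290:350]
k,l,s,ce=cv2.connectedComponentsWithStats(m); i=1+np.argmax(s[1:,4]); print(s[i],ce[i]+[290,180])
x0,y0,w,hh=s[i,:4]; p=np.array([290+x0+(w-1)/2,180+y0+(hh-1)/2]); print(p)
print(cv2.minAreaRect(np.argwhere(l==i)[:,::-1].astype(np.float32)))
t=onz("wrist",p,.1458); y=np.radians(27.4); az=np.array([-np.cos(y)*np.sin(.44),-np.sin(y)*np.sin(.44),np.cos(.44)])
print("top face",t,"head",t-.015*az, "size mm",w/356.5*.21*1000)
X=np.array([-.888,-.461,0]);Y=np.array([-.461,.888,0]); d=t-.015*az-[.5619,-.0063,.2155]; print("d tool",X@d,Y@d,-d[2])
print("proj of top-view estimate top face",proj("wrist",np.array([.562,-.009,.1322])+.015*az))
```

```text
[  13   14   36   39 1286] [320.55365474 213.23872473]
[320.5 213. ]
((30.5, 33.0), (38.0, 35.0), 90.0)
top face [ 0.55974339 -0.00988368  0.1458    ] head [ 0.56541573 -0.00694342  0.13222873] size mm 21.206171107994386
d tool -0.0028253467734524144 -0.002192108577731852 0.08327127494829945
proj of top-view estimate top face [320.07708254 206.83233445]
```

To row units: 0.08 m is 16, -0.002 m is -0.4.

>>> {"name": "jog_arm", "arguments": {"steps": [[-0.2,-0.4,2,0,0.05],[-0.2,-0.4,5,0,0.05],[-0.2,-0.4,8,0,0.05],[-0.2,-0.4,11,0,0.05],[-0.2,-0.4,13.6,0,0.05],[-0.2,-0.4,15.2,0,0.05],[-0.2,-0.4,16,0,0.05],[-0.2,-0.4,16,0,0.05],[-0.2,-0.4,16,0,0.05]], "grip_force": 10}}

```text
time: 2.95
ee_pos: [0.5638, -0.0082, 0.135]
eef_rot: [-0.237, 0.972, -0.0, 0.0]
ft_force: [-0.5, 0.8, -0.6]
width: 0.0499
grip_force: 0.0
```

>>> {"name": "jog_arm", "arguments": {"steps": [[0,0,0,0,0.03],[0,0,0,0,0.03],[0,0,0,0,0.025],[0,0,0,0,0.025]], "grip_force": 5}}

```text
time: 3.35
ee_pos: [0.5635, -0.0082, 0.1347]
eef_rot: [-0.237, 0.972, 0.0, 0.0]
ft_force: [-0.8, 0.5, 0.6]
width: 0.0285
grip_force: 0.0
```

Now I'll close gently with a low grip force and read the side force.

>>> {"name": "jog_arm", "arguments": {"steps": [[0,0,0,0,0.02],[0,0,0,0,0.01],[0,0,0,0,0.01],[0,0,0,0,0.01]], "grip_force": 5}}

```text
time: 3.75
ee_pos: [0.5633, -0.0075, 0.1347]
eef_rot: [-0.237, 0.971, 0.0, -0.0]
ft_force: [-4.0, 3.9, 4.2]
width: 0.0218
grip_force: 5.0
```

>>> {"name": "jog_arm", "arguments": {"steps": [[0,0,0,0,0.01],[0,0,0,0,0.01],[0,0,0,0,0.01]], "grip_force": 5}}

```text
time: 4.05
ee_pos: [0.5633, -0.0075, 0.1347]
eef_rot: [-0.237, 0.971, 0.0, -0.0]
ft_force: [-3.2, 4.2, 4.1]
width: 0.0217
grip_force: 5.0
```

Run:
```python
from bench import r
import cv2,numpy as np
c=r.camera("wrist"); cv2.imwrite("pics/w2.png",cv2.convertScaleAbs(c["img"][100:400,120:520,::-1],alpha=1.5))
```

```text
(no output)
```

View pics/w2.png

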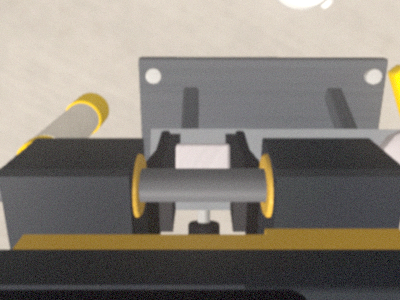

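The pads hold the flats at 21.7 mm, with the head centred between the fingers at about (200,157) in the crop. The side force is about 5 N along +y, so I'll move the target 0.8 mm that way and then firm up the grip.

To row units: 0.0008 m is 0.16.

>>> {"name": "jog_arm", "arguments": {"steps": [[0,0.16,0,0,0.01],[0,0.16,0,0,0.01],[0,0.16,0,0,0.01]], "grip_force": 5}}

```text
time: 4.4
ee_pos: [0.5632, -0.0074, 0.1346]
eef_rot: [-0.237, 0.972, 0.0, 0.0]
ft_force: [-2.1, 2.3, 4.9]
width: 0.0219
grip_force: 5.0
```

>>> {"name": "jog_arm", "arguments": {"steps": [[0,0,0,0,0.01],[0,0,0,0,0.01],[0,0,0,0,0.01]], "grip_force": 30}}

```text
time: 4.7
ee_pos: [0.5632, -0.0074, 0.1346]
eef_rot: [-0.237, 0.972, 0.0, 0.0]
ft_force: [-1.6, 2.8, 5.1]
width: 0.0217
grip_force: 30.0
```

Now the first part of the draw along the bore (0.426 tool x, -0.905 tool z), 12 mm.

To row units: -0.0109 m is -2.18, -0.01 m is -2.

>>> {"name": "jog_arm", "arguments": {"steps": [[0.08,0.06,-0.18,0,0.01],[0.26,0.06,-0.54,0,0.01],[0.42,0.06,-0.9,0,0.01],[0.6,0.06,-1.26,0,0.01],[0.76,0.06,-1.62,0,0.01],[0.94,0.06,-2,0,0.01],[1.02,0.06,-2.18,0,0.01],[1.02,0.06,-2.18,0,0.01]]}}

```text
time: 5.5
ee_pos: [0.5583, -0.0098, 0.1456]
eef_rot: [-0.237, 0.972, 0.0, -0.0]
ft_force: [0.5, 1.9, 1.0]
width: 0.0217
grip_force: 30.0
```

Run:
```python
from bench import r
print(r.read_state()["ft_force"],r.read_state()["ee_pos"])
```

```text
[0.50474323 1.91298787 0.95962049] [ 0.5583226  -0.00976963  0.14562758]
```

Forces are low and it has travelled 12.2 mm along the axis. Continuing with 21 mm.

To row units: -0.019 m is -3.8, -0.0172 m is -3.44.

>>> {"name": "jog_arm", "arguments": {"steps": [[0.08,0.04,-0.18,0,0.01],[0.26,0.04,-0.54,0,0.01],[0.42,0.04,-0.9,0,0.01],[0.6,0.04,-1.26,0,0.01],[0.76,0.04,-1.62,0,0.01],[0.94,0.04,-2,0,0.01],[1.1,0.04,-2.36,0,0.01],[1.28,0.04,-2.72,0,0.01],[1.44,0.04,-3.08,0,0.01],[1.62,0.04,-3.44,0,0.01],[1.78,0.04,-3.8,0,0.01],[1.78,0.04,-3.8,0,0.01]]}}

```text
time: 6.7
ee_pos: [0.5504, -0.0136, 0.1647]
eef_rot: [-0.237, 0.972, 0.0, 0.0]
ft_force: [0.1, -0.1, -1.8]
width: 0.0212
grip_force: 30.0
```

Run:
```python
from bench import r
import numpy as np
s=r.read_state();d=s["ee_pos"]-np.array([.5632,-.0074,.1346]);X=np.array([-.888,-.461,0]);Y=np.array([-.461,.888,0])
print(X@d,Y@d,d[2],np.hypot(X@d,d[2]),s["ft_force"])
```

```text
0.014247358111700142 0.00038403965581061423 0.030083747542153427 0.03328692054460806 [ 0.14552851 -0.07338373 -1.8021822 ]
```

To row units: -0.0104 m is -2.08, -0.0097 m is -1.94.

>>> {"name": "jog_arm", "arguments": {"steps": [[0.08,0,-0.18,0,0.01],[0.26,0,-0.54,0,0.01],[0.42,0,-0.9,0,0.01],[0.6,0,-1.26,0,0.01],[0.76,0,-1.62,0,0.01],[0.9,0,-1.94,0,0.01],[0.96,0,-2.08,0,0.01],[0.96,0,-2.08,0,0.01],[0.96,0,-2.08,0,0.01]]}}

```text
time: 7.6
ee_pos: [0.5461, -0.0157, 0.1748]
eef_rot: [-0.237, 0.972, 0.0, -0.0]
ft_force: [0.1, 0.6, -1.4]
width: 0.0217
grip_force: 30.0
```

Run:
```python
from bench import r
import numpy as np,cv2
s=r.read_state();d=s["ee_pos"]-np.array([.5632,-.0074,.1346]);X=np.array([-.888,-.461,0]);Y=np.array([-.461,.888,0])
print(X@d,Y@d,d[2],np.hypot(X@d,d[2]),s["ft_force"])
a=r.camera("scene")["img"][165:265,240:360,::-1]
cv2.imwrite("pics/end.png",cv2.convertScaleAbs(cv2.resize(a,None,fx=6,fy=6,interpolation=cv2.INTER_CUBIC),alpha=1.5))
```

```text
0.01897337068053218 0.0005019771538623723 0.040191651241717974 0.04444499549461973 [ 0.07233864  0.5715643  -1.4023894 ]
```

View pics/end.png

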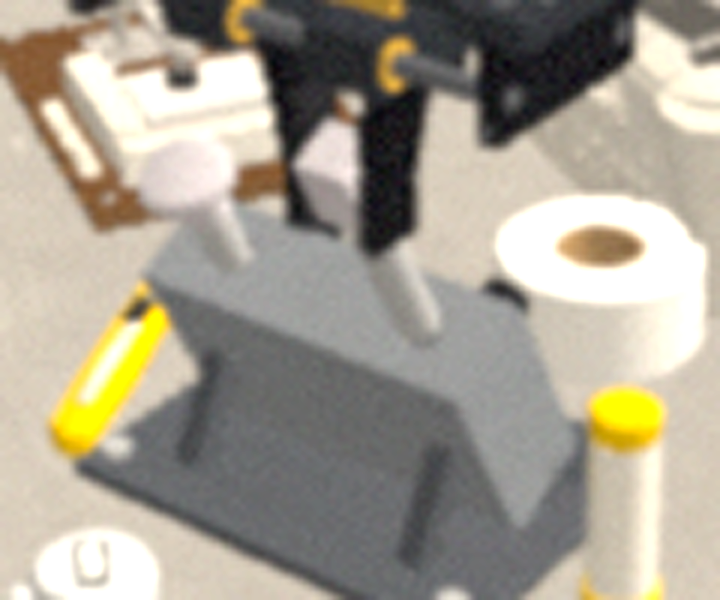

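The rod is drawn out, with the shank bare down to the bore mouth at about (425,335) and a dark ring just at the face. The round rod is still down and the bystanders haven't moved. As a slip check, I'll compare the head's shift in the image with the prediction while adding the last 0.5 mm.

To row units: -0.0005 m is -0.1, 0.0002 m is 0.04.

>>> {"name": "jog_arm", "arguments": {"steps": [[0.04,0,-0.1,0,0.01],[0.04,0,-0.1,0,0.01],[0.04,0,-0.1,0,0.01],[0.04,0,-0.1,0,0.01],[0.04,0,-0.1,0,0.01],[0.04,0,-0.1,0,0.01]]}}

```text
time: 8.25
ee_pos: [0.546, -0.0158, 0.1753]
eef_rot: [-0.237, 0.972, 0.0, 0.0]
ft_force: [-0.1, -0.5, -0.9]
width: 0.0218
grip_force: 30.0
```

Run:
```python
from bench import r
from h import *
s=r.read_state();d=s["ee_pos"]-np.array([.5632,-.0074,.1346]);X=np.array([-.888,-.461,0]);print(np.hypot(X@d,d[2]),s["ft_force"])
y=np.radians(27.4); az=np.array([-np.cos(y)*np.sin(.44),-np.sin(y)*np.sin(.44),np.cos(.44)]); L=np.array([-np.sin(y),np.cos(y),0]); ax=np.cross(L,az)
h0=np.array([.563,-.008,.1322])
for t in (0,.045): print(t,"left corner crop px",[((proj("scene",h0+t*az+ax*i*.011+L*.011+az*q*.015)-(240,165)+.5)*6).round() for i in (-1,1) for q in (-1,1)])
fx=[((proj("scene",h0-.04*az+az*q)-(240,165)+.5)*6).round() for q in (0,.003)]; print("face/groove top",fx)
a=r.camera("scene")["img"][195:230,285:330,::-1]
cv2.imwrite("pics/end2.png",cv2.convertScaleAbs(cv2.resize(a,None,fx=14,fy=14,interpolation=cv2.INTER_CUBIC),alpha=1.4))
```

```text
0.045009078854040006 [-0.13737438 -0.51911345 -0.90995269]
0 left corner crop px [array([358., 306.]), array([331., 254.]), array([392., 260.]), array([367., 207.])]
0.045 left corner crop px [array([318., 226.]), array([289., 169.]), array([354., 179.]), array([327., 121.])]
face/groove top [array([419., 334.]), array([417., 329.])]
```

View pics/end2.png

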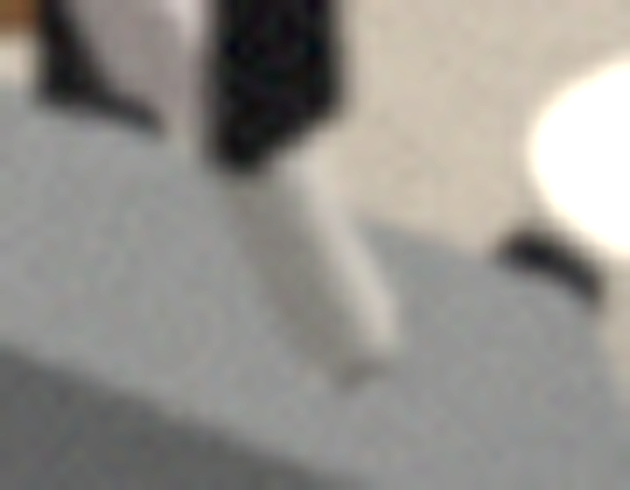

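The head's top vertex moved (-42,-88) px against a predicted (-40,-86), so it hasn't slipped. The groove's dark edge shows at the face, at about (355,375). I'll hold, then hand in.

>>> {"name": "jog_arm", "arguments": {"steps": [[0,0,0,0,0.01],[0,0,0,0,0.01],[0,0,0,0,0.01],[0,0,0,0,0.01],[0,0,0,0,0.01],[0,0,0,0,0.01],[0,0,0,0,0.01],[0,0,0,0,0.01],[0,0,0,0,0.01],[0,0,0,0,0.01],[0,0,0,0,0.01],[0,0,0,0,0.01]]}}

```text
time: 9.5
ee_pos: [0.546, -0.0158, 0.1753]
eef_rot: [-0.237, 0.972, 0.0, 0.0]
ft_force: [-0.2, 0.4, -1.4]
width: 0.0215
grip_force: 30.0
```

>>> {"name": "jog_arm", "arguments": {"steps": [[0,0,0,0,0.01],[0,0,0,0,0.01],[0,0,0,0,0.01]]}}

```text
time: 9.8
ee_pos: [0.546, -0.0158, 0.1753]
eef_rot: [-0.237, 0.972, 0.0, 0.0]
ft_force: [-0.1, 0.5, -2.2]
width: 0.0215
grip_force: 30.0
```

```bash
python3 -c "
from bench import r
print(r.close_job())"
```

```text
the job is handed in; nothing more can be done
None
```

I drew the square-headed rod 45 mm straight along its bore, which puts the groove level with the block's top face. I held it still there for about 1.5 s and handed the job in at 9.8 s, still gripping it; the round rod stayed down and nothing else looked disturbed.

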